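# Clamp the sauce bottle and snap its cap on

## Robot

A 6-joint arm with a two-finger parallel gripper is mounted at the origin on a cart in front of the work surface, level with it; the furniture and walls round the work are solid. World frame = base frame: x ahead of the robot, y to its left, z up, the work surface at z = 0. Lengths are in m, angles in rad, forces in N, time in s.
With the tool pointing down it reaches from about 0.25 to 0.725 m from the base axis. Payload 9.7 kg.
Tool frame: the origin (TCP) lies on the centre line of the jaws, within the pads' length; the fingertips stand 8 mm ahead of it and the grasp point (between the pads) lies 11 mm behind it; z points along the fingers, y is the direction in which the jaws open and shut (so a half turn about z gives the same grasp; the last joint's range is limited). The gripper opens to 85 mm and grips with 20 to 120 N. Pads are 22 mm wide; open, the fingers measure 114 mm over their backs; the gripper's body (76 mm by 85 mm) begins 54 mm behind the grasp point. The pads swing forward as they close: fully open they stand 13 mm farther back than shut.
Start: joints at [1.264, 0.087, 0.176, 1.66, 0, 1.571], TCP at [0.166, 0.524, 0.239] pointing down, gripper open.
Joint ranges: [-3.13, 3.13], [-0.85, 1.81], [-1.15, 1.24], [-2.2, 2.28], [-1.44, 1.52], [-3.14, 3.14]. Speed limits (rad/s): [2.22, 2.22, 2.57, 3.14, 3.14, 3.14].

## Interface

Orientations are given as [roll, pitch, yaw] about the fixed x, y, z axes, in that order (R = Rz(yaw) Ry(pitch) Rx(roll)).
In Python, from workcell import manip, cams gives the robot as it stands. The module is installed in compiled form; this text tells all that it offers.
- The arm moves only by the shell command python3 -m pendant 'ROWS' [FORCE]. ROWS is JSON, a list of rows, each an object with "offset": the shift along the tool's x, y, z in units of 0.08 m (1.0 is 0.08 m), a list of three; "rot": the turn, a rotation vector about the tool's x, y, z in units of 0.15 rad (1.0 is 0.15 rad), a list of three; "grip": the closure, from -1 (fully open) to 1 (shut). In form: [{"offset": [tx, ty, tz], "rot": [rx, ry, rz], "grip": grip}, ...]. A call has 1 to 20 rows; each row shifts and turns the commanded pose from where the row before left it, along the tool's axes as they then stand; what a row does not reach is not made up. A row lasts 1/10 s, in which the tool goes at most 50 mm and 8.59 degrees, less where a joint would pass 70% of its speed; a pose out of reach is approached as far as the arm can. A call with a number of a shift or a turn outside -1 to 1 is refused whole. A call with a gripper value outside its range is refused whole. The fingers move at their own pace and stop on an object; FORCE is the grip in N (left out, the last holds). Time passes only in rows, so rows that do not move let the fingers close. It gives the time, the measured TCP pose, the force and the opening at its end, in the units of the state.
- manip.get_state(): the state, without advancing time (a new reading comes with each control period).
- cams.get_image(name): name is "side" or "top" or "wrist"; returns a dict with "frame" (420x560x3 uint8, blue, green, red), "K" (3x3 intrinsics, pixels), "pose" (4x4, takes a point from camera to world coordinates); the wrist camera has in their place "T_tool_cam" (4x4, takes a point from camera to tool coordinates, whose origin is the TCP and whose axes are the flange's). Camera axes: x right, y down, z forward; pixel columns grow to the right and rows downward; lengths in m; the calibration is good to about 2 mm. A picture is of the moment at which its call begins: read the wrist's pose just before it. There is no depth.
- manip.job_done(): hands the job in, once; it reports no verdict.
The state is a dict: "t": time; "joint_positions": joint angles; "dq": joint speeds; "tau": joint torques, N m; "ee_pos": TCP position; "orientation": TCP orientation; "wrist_force": force on the tool from outside, world axes, zero at the start; "moment": the same for the moment, N m; "width": opening from 0.0 (shut) to 1.0 (fully open).
Only numpy, scipy, OpenCV 4.12 (cv2) and the standard library are available. Lean on these libraries where they do the work, as an engineer would, in place of code of your own. Each camera call takes 0.05 s, during which the arm holds its last target.

## Task

Close up the refilled white sauce bottle in the capping stand: first push the stand's red-tipped clamp lever all the way down to shut it, then pick up the red snap cap and press it straight onto the bottle's neck until it clicks fully home. Do not stop at the click: keep pushing the cap down firmly with some 12 newtons, so that the stand's sprung seat stays pressed in, and finish like that, hand still on the cap (and touching nothing else) and the lever shut. Leave the jars and bottles around the stand alone.

Things in the scene. Friction and masses are not known exactly. Their poses are not given: they have to be found in the camera images.
- cap_center (a point): Centre (half-way up) of the loose red ribbed snap cap: 40 mm across, 30 mm high, 20 to 45 g, flat top with a white disc, standing mouth down on the counter. z points out of its closed top. Hollow below: the mouth funnels from 32 mm to a lip of 26 mm bore; its roof's underside is 22 mm above the mouth. Grip it round the ribs from above, in any direction; press through the grip or on the top.
- neck_rim (a point): Centre of the top rim of the bottle's fixed upright neck, 157 mm above the counter (it sinks with the sprung seat). z up along the neck; x, y: the stand's axes (clamp lever at the -y side, pointing along -x when shut). Neck 24 mm in diameter, tapered to 16 mm over the top 6 mm, 35 mm above the bottle's shoulder.
- neck_beads (a point): Point on the neck's axis 12 mm below the rim, level with four spring beads that stand 3 mm out of the neck. Put on, the cap first rests on them, its centre about 3 mm above the rim; about 10 N drive it over, then the force drops and it slides home on the rim, its centre 7 mm below the rim.
- stand: Capping stand, fixed: dark steel base 150 x 150 x 12 mm, origin under its middle, carrying on a sprung seat a grey block (104 x 112 mm, top 64 mm up) that holds the white bottle (56 mm wide, yellow band). The neck stands over its middle; same axes as neck_rim.
- clamp_lever (a joint): Angle of the clamp lever (rad): 0 = shut (level), stopped there; starts open, leaning up at 0.9 to 1.2. It turns with a light friction (about 0.1 N m) and stays where it is left. Pushing the pad down about the hinge shuts it.
- lever_pad (a point): Middle of the upper face of the lever's red finger pad (36 mm along the lever, 22 mm wide, 12 mm thick), 86 mm from the hinge axis. x points from pad to hinge along the lever, z out of the upper face. With the lever shut it lies 66 mm above the counter.
- lever_hinge (a point): Hinge axis of the clamp lever, 20 mm along +x and 72 mm along -y of the stand's middle, 60 mm above the counter, 97 mm below the neck's rim.
- bottle_seat (a joint): How far the block with the bottle is pressed down on its springs (m): 0 = up (not pressed), 0.010 = bottomed. It starts to give at about 1.5 N, then 2.5 N per mm. It springs up again when let go.
- jar: Bystander: glass jar with red lid, 61 mm wide, 86 mm high; origin under its centre.
- pepper_jar: Bystander: spice jar with black lid, 45 mm wide, 105 mm high; origin under its centre.
- sauce: Bystander: red sauce bottle, 53 x 87 mm, 171 mm high; origin under its centre.

How it is judged:
On the way, in this order (a step that is already met when the one before it is completed fails the run):
1. the clamp lever is shut (value of joint clamp_lever below 0.1 rad), for 0.1 s.
2. the cap has clicked over the beads and sits on the neck (z of cap_center in the frame of neck_rim below -0.0045 m and horizontal distance between cap_center and neck_rim below 0.004 m and angle between cap_center's own z axis and vertical below 0.15 rad), for 0.1 s.
At the end, for the whole second after the job is handed in: Lever under 0.10 rad; cap clicked home (centre 4.5 to 11 mm below the rim, within 4 mm of its axis, tilt under 0.15 rad); the hand still presses the cap, touching it with over 4 N and the stand with under 1 N, the sprung seat pushed in by more than 2.5 mm; bystanders not moved over 30 mm (all of step 2 and value of joint clamp_lever below 0.1 rad and z of cap_center in the frame of neck_rim above -0.011 m and value of joint bottle_seat above 0.0025 m and contact force between any of the fingers, the arm and cap above 4 N and contact force between each of the fingers, the arm and stand below 1 N); the arm keeps its last pose, push and grip.
It fails at once if a bystander is moved by more than 30 mm (distance of any of jar, pepper_jar, sauce from where it was at the start of the episode above 0.03 m).
It also fails if it takes over 51 s, if anything falls off the work surface, if the arm or the gripper's body presses on something with over 40 N, if the wrist force passes 120 N, or if a joint passes its speed limit or range.

## Working session

There is one attempt and no reset: what is moved stays moved. The work goes in short steps, Python scripts to look and compute and a shell command to move; the robot and the scene stay as the last step left them, time stands still between calls to the robot, and variables do not carry over. Pictures are saved under pics/ and viewed, and the job is handed in when it is done.

```bash
mkdir -p pics; python3 - <<'E'
from workcell import manip, cams
import cv2, numpy as np
np.set_printoptions(precision=4,suppress=True)
s=manip.get_state()
for k,v in s.items(): print(k,np.round(v,4))
for n in ["side","top","wrist"]:
    d=cams.get_image(n); cv2.imwrite(f"pics/{n}0.png",d["frame"]); print(n,d["K"].tolist()); print(d.get("pose",d.get("T_tool_cam")))
E
```

```text
t 0.0
joint_positions [ 1.264   0.0875  0.1751  1.6598 -0.      1.5708]
dq [-0.0012  0.0016  0.0026 -0.001  -0.0016 -0.0004]
tau [  0.0026 -52.0381  46.4808   0.0161   0.0001   0.    ]
ee_pos [0.166  0.5241 0.2386]
orientation [-3.1402  0.      2.8348]
wrist_force [ 0.0777 -0.0823  0.5648]
moment [ 0.0475  0.0368 -0.0025]
width 0.9985
side [[412.1841870818699, 0.0, 278.8657761807019], [0.0, 412.1841870818699, 218.55861370230608], [0.0, 0.0, 1.0]]
[[ 0.9783 -0.1329  0.1589  0.3999]
 [-0.2062 -0.5502  0.8092 -0.7552]
 [-0.0201 -0.8244 -0.5656  0.6909]
 [ 0.      0.      0.      1.    ]]
top [[380.67764027792475, 0.0, 281.56647005946684], [0.0, 380.67764027792475, 209.10384685475807], [0.0, 0.0, 1.0]]
[[ 0.0159 -0.9872  0.1585  0.4226]
 [-0.9999 -0.0161  0.0003  0.0577]
 [ 0.0023 -0.1585 -0.9874  1.1184]
 [ 0.      0.      0.      1.    ]]
wrist [[328.6828926585025, 0.0, 277.629885902298], [0.0, 328.6828926585025, 217.72398515095574], [0.0, 0.0, 1.0]]
[[ 0.0009 -0.9533 -0.3021  0.077 ]
 [ 1.      0.0007  0.0009  0.0001]
 [-0.0006 -0.3021  0.9533 -0.1345]
 [ 0.      0.      0.      1.    ]]
```

View pics/side0.png

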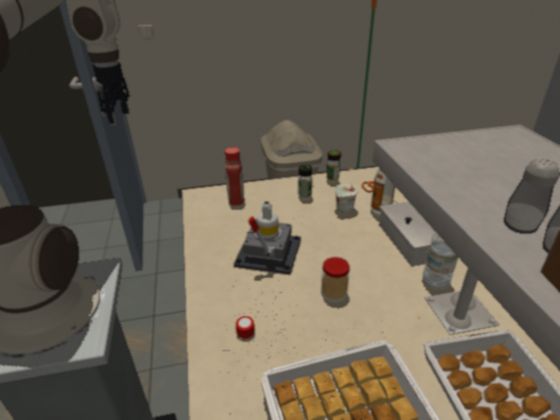

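View pics/top0.png

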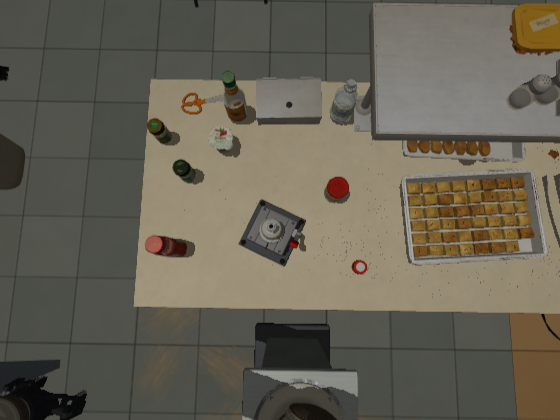

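View pics/wrist0.png

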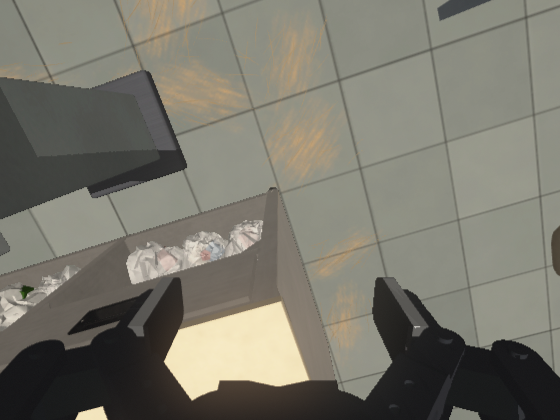

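The side view shows the stand at about (268,245), cap (245,327), jar (335,280) and sauce (234,178). In the top view the stand is at about (272,232), the red lever pad (294,244) and the cap (360,267). I'll enlarge both.

```bash
python3 - <<'E'
import cv2
a=cv2.imread("pics/top0.png"); cv2.imwrite("pics/top0c.png",cv2.resize(a[190:290,230:380],None,fx=5,fy=5,interpolation=cv2.INTER_CUBIC))
a=cv2.imread("pics/side0.png"); cv2.imwrite("pics/side0c.png",cv2.resize(a[190:345,220:310],None,fx=5,fy=5,interpolation=cv2.INTER_CUBIC)[:,:])
E
```

```text
(no output)
```

View pics/top0c.png

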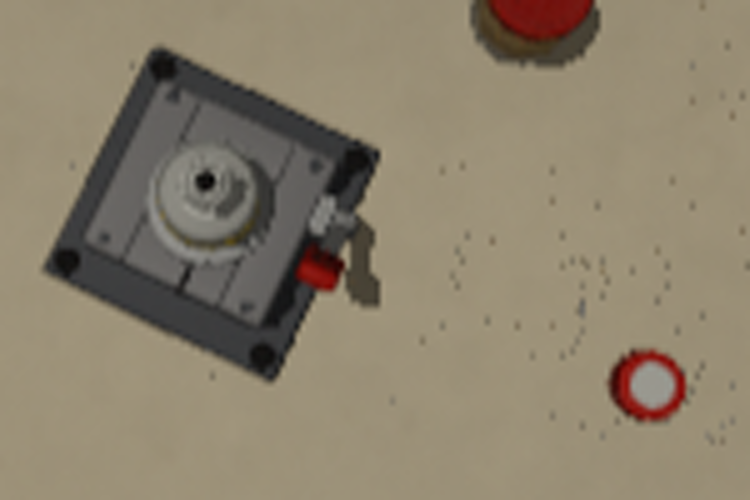

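View pics/side0c.png

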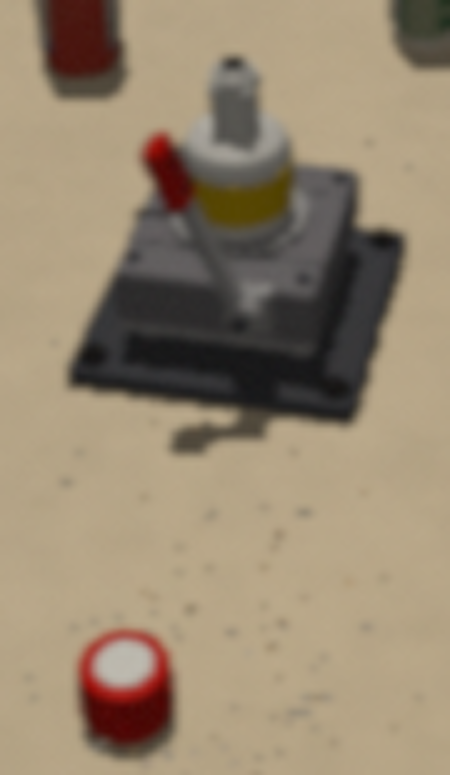

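The top crop shows the rim hole at (205,181), the white cap disc at (653,386), and the base corners at (160,46), (378,152), (272,380) and (45,270). The red pad is around (322,270). In the side crop the rim is at (234,63), the cap disc at (124,664) and the pad from (158,142) to (178,208).

```bash
cat > h.py <<'E'
from workcell import manip, cams
import cv2, numpy as np
from scipy.spatial.transform import Rotation as R
np.set_printoptions(precision=4,suppress=True)
def cam(n):
    if n=="wrist":
        s=manip.get_state(); d=cams.get_image(n)
        T=np.eye(4);T[:3,:3]=R.from_euler('xyz',s["orientation"]).as_matrix();T[:3,3]=s["ee_pos"]
        return d["frame"],d["K"],T@d["T_tool_cam"]
    d=cams.get_image(n); return d["frame"],d["K"],d["pose"]
def ray(K,P,uv):
    v=P[:3,:3]@np.linalg.inv(K)@np.array([uv[0],uv[1],1.]); return P[:3,3],v/np.linalg.norm(v)
def atz(K,P,uv,z):
    o,v=ray(K,P,uv); return o+v*(z-o[2])/v[2]
def tri(*rs):
    A=sum(np.eye(3)-np.outer(v,v) for o,v in rs); b=sum((np.eye(3)-np.outer(v,v))@o for o,v in rs)
    x=np.linalg.solve(A,b); return x,[np.linalg.norm((np.eye(3)-np.outer(v,v))@(x-o)) for o,v in rs]
def proj(K,P,x):
    p=np.linalg.inv(P)@np.append(x,1); q=K@p[:3]; return q[:2]/q[2]
def crop(f,x0,x1,y0,y1,s,name): cv2.imwrite("pics/"+name+".png",cv2.resize(f[y0:y1,x0:x1],None,fx=s,fy=s,interpolation=cv2.INTER_CUBIC))
E
python3 - <<'E'
from h import *
_,Kt,Pt=cam("top");_,Ks,Ps=cam("side")
t=lambda u,v:((u+.5)/5-.5+230,(v+.5)/5-.5+190)
s=lambda u,v:((u+.5)/5-.5+220,(v+.5)/5-.5+190)
print("rim",atz(Kt,Pt,t(205,181),.157),atz(Ks,Ps,s(234,63),.157),tri(ray(Kt,Pt,t(205,181)),ray(Ks,Ps,s(234,63))))
print("cap",atz(Kt,Pt,t(653,386),.03),atz(Ks,Ps,s(124,664),.03))
c=[atz(Kt,Pt,t(*p),.012) for p in [(160,46),(378,152),(272,380),(45,270)]]
print(np.array(c),np.mean(c,0))
for a,b in((1,0),(2,3)):pass
e=(c[0]-c[3]+c[1]-c[2]); print("x axis yaw",np.arctan2(e[1],e[0])); e=(c[0]-c[1]+c[3]-c[2]);print("y axis yaw-90",np.arctan2(e[1],e[0])-np.pi/2)
print("pad", tri(ray(Kt,Pt,t(322,270)),ray(Ks,Ps,s(168,172))))
print("jar",atz(Kt,Pt,(338,188),.086),"sauce",atz(Kt,Pt,(154,245),.171))
E
```

```text
rim [0.5335 0.0852 0.157 ] [0.5349 0.0846 0.157 ] (array([0.5343, 0.0851, 0.1566]), [np.float64(0.0006871186298092202), np.float64(0.0006871186298093328)])
cap [ 0.4357 -0.1669  0.03  ] [ 0.4372 -0.166   0.03  ]
[[ 0.6301  0.1176  0.012 ]
 [ 0.569  -0.0117  0.012 ]
 [ 0.4358  0.0484  0.012 ]
 [ 0.4968  0.1811  0.012 ]] [0.5329 0.0838 0.012 ]
x axis yaw -0.4345465490760189
y axis yaw-90 -0.43632891697593057
pad (array([0.4912, 0.0247, 0.1403]), [np.float64(0.000728701327619941), np.float64(0.0007287013276199778)])
jar [ 0.6501 -0.0975  0.086 ] sauce [0.4793 0.373  0.171 ]
```

```bash
python3 -m pendant '[{"offset":[0,0,-0.2],"rot":[0,0,0.85],"grip":1},{"offset":[-0.2,-0.12,0],"rot":[0,0,0],"grip":1},{"offset":[-0.395,-0.235,0],"rot":[0,0,0],"grip":1},{"offset":[-0.395,-0.235,0],"rot":[0,0,0],"grip":1},{"offset":[-0.395,-0.235,0],"rot":[0,0,0],"grip":1},{"offset":[-0.395,-0.235,0],"rot":[0,0,0],"grip":1},{"offset":[-0.395,-0.235,0],"rot":[0,0,0],"grip":1},{"offset":[-0.395,-0.235,0],"rot":[0,0,0],"grip":1},{"offset":[-0.395,-0.235,0],"rot":[0,0,0],"grip":1},{"offset":[-0.395,-0.235,0],"rot":[0,0,0],"grip":1},{"offset":[-0.395,-0.235,0],"rot":[0,0,0],"grip":1},{"offset":[-0.395,-0.235,0],"rot":[0,0,0],"grip":1},{"offset":[-0.395,-0.235,0],"rot":[0,0,0],"grip":1},{"offset":[-0.395,-0.235,0],"rot":[0,0,0],"grip":1},{"offset":[-0.395,-0.235,0],"rot":[0,0,0],"grip":1},{"offset":[-0.395,-0.235,0],"rot":[0,0,0],"grip":1},{"offset":[-0.395,-0.235,0],"rot":[0,0,0],"grip":1},{"offset":[-0.395,-0.235,0],"rot":[0,0,0],"grip":1},{"offset":[-0.2,-0.12,0],"rot":[0,0,0],"grip":1},{"offset":[0,0,0],"rot":[0,0,0],"grip":1}]' 40
cat >> h.py <<'E'
C=np.array([.534,.085,0]); YS=-.435
def go(x,y,z,yaw=None):
    """delta in tool units to world TCP target"""
    s=manip.get_state(); M=R.from_euler('xyz',s["orientation"])
    d=M.inv().apply(np.array([x,y,z])-s["ee_pos"])/.08
    out=[d]
    if yaw is not None:
        r=(M.inv()*R.from_euler('xyz',[np.pi,0,yaw])).as_rotvec()/.15; out.append(r)
    print("t",round(s["t"],2),"pos",np.array(s["ee_pos"]),"rpy",np.array(s["orientation"]),"F",np.array(s["wrist_force"]),"w",s["width"]); print("delta units",*out)
def S(X,Y,z):
    c,n=np.cos(YS),np.sin(YS); return C[0]+c*X-n*Y, C[1]+n*X+c*Y, z
E
python3 - <<'E'
from h import *
go(*S(.022,-.076,.25),YS+np.pi)
for n in ["side","top","wrist"]:
    f,K,P=cam(n); cv2.imwrite(f"pics/{n}1.png",f)
    if n=="side": crop(f,200,330,120,300,4,"side1c")
E
```

```text
t: 2.25
ee_pos: [0.5195, 0.0053, 0.2543]
orientation: [-3.141, -0.001, 2.706]
wrist_force: [-0.6, -0.4, -0.2]
width: -0.001
t 2.25 pos [0.5195 0.0053 0.2543] rpy [-3.1407 -0.0008  2.7065] F [-0.6264 -0.435  -0.2288] w -0.0005674167445709369
delta units [-0.0197  0.0297  0.0536] [-0.0057 -0.0055 -0.0008]
```

View pics/side1c.png

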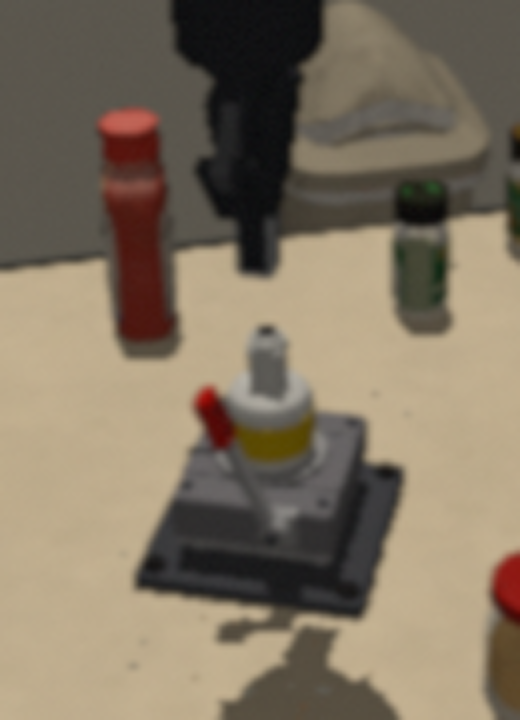

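View pics/wrist1.png

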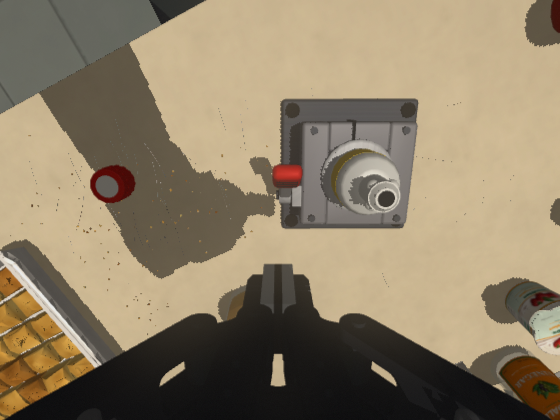

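The wrist view shows the fingertips (278,270) clear of the red pad (287,175) and lined up with the lever side. The rim is at (386,198) and the cap disc at (108,185).

```bash
python3 - <<'E'
from h import *
f,K,P=cam("wrist")
print("rim",atz(K,P,(386,198),.157),"cap",atz(K,P,(108,185),.03),"pad",atz(K,P,(287,174),.14))
crop(f,80,140,150,220,8,"w2cap");crop(f,270,420,90,240,4,"w2st")
go(*S(.022,-.076,.15))
E
python3 -m pendant '[{"offset":[0,0,0.33],"rot":[0,0,0],"grip":1},{"offset":[0,0,0.33],"rot":[0,0,0],"grip":1},{"offset":[0,0,0.33],"rot":[0,0,0],"grip":1},{"offset":[0,0.02,0.3],"rot":[0,0,0],"grip":1},{"offset":[0,0,0],"rot":[0,0,0],"grip":1}]'
```

```text
rim [0.535  0.0876 0.157 ] cap [ 0.4383 -0.1625  0.03  ] pad [0.4917 0.0285 0.14  ]
t 2.45 pos [0.5185 0.0082 0.2553] rpy [ 3.1415 -0.      2.7086] F [-0.1572  0.6906 -0.2762] w 0.0002038990030696152
delta units [-0.0457  0.0021  1.3169]
t: 2.95
ee_pos: [0.5179, 0.0102, 0.1492]
orientation: [-3.14, -0.004, 2.709]
wrist_force: [0.8, 0.1, 0.6]
width: -0.0
```

View pics/w2st.png

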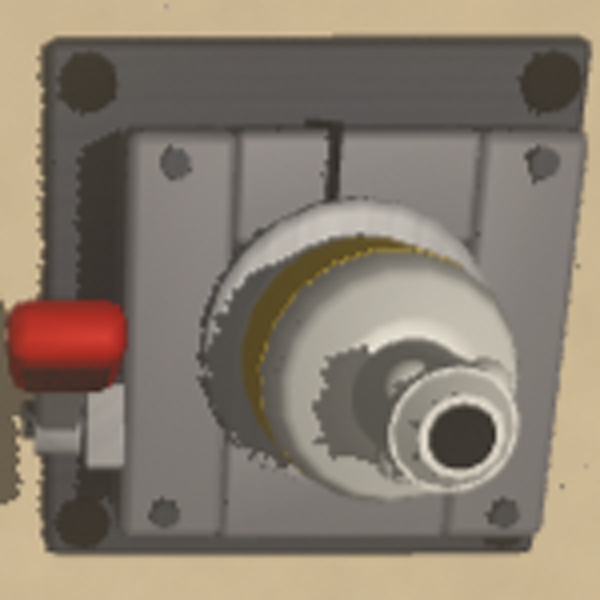

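View pics/w2cap.png

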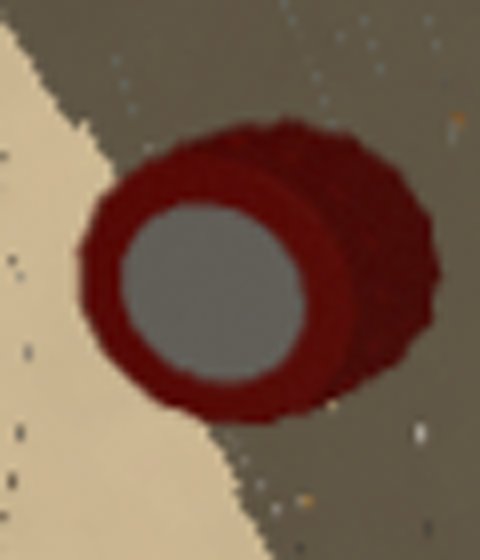

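```bash
python3 -m pendant '[{"offset":[0.123,0,0.01],"rot":[0,0,0],"grip":1},{"offset":[0.123,0,0.01],"rot":[0,0,0],"grip":1},{"offset":[0.095,0,0.052],"rot":[0,0,0],"grip":1},{"offset":[0.095,0,0.052],"rot":[0,0,0],"grip":1},{"offset":[0.082,0,0.07],"rot":[0,0,0],"grip":1},{"offset":[0.082,0,0.07],"rot":[0,0,0],"grip":1},{"offset":[0.067,0,0.085],"rot":[0,0,0],"grip":1},{"offset":[0.067,0,0.085],"rot":[0,0,0],"grip":1},{"offset":[0.049,0,0.097],"rot":[0,0,0],"grip":1},{"offset":[0.049,0,0.097],"rot":[0,0,0],"grip":1},{"offset":[0.029,0,0.103],"rot":[0,0,0],"grip":1},{"offset":[0.029,0,0.103],"rot":[0,0,0],"grip":1},{"offset":[0,0,0],"rot":[0,0,0],"grip":1}]'
python3 - <<'E'
from h import *
f,K,P=cam("side");crop(f,200,330,120,300,4,"side3c")
go(*S(-.055,-.076,.070))
E
```

```text
t: 4.25
ee_pos: [0.4545, 0.0392, 0.084]
orientation: [-3.141, -0.002, 2.707]
wrist_force: [-0.4, 0.2, 0.1]
width: -0.0
t 4.3 pos [0.4548 0.0392 0.0846] rpy [-3.141  -0.001   2.7073] F [-0.4274  0.2986  0.3639] w 0.0014766406801605362
delta units [ 0.0311 -0.0136  0.1828]
```

View pics/side3c.png

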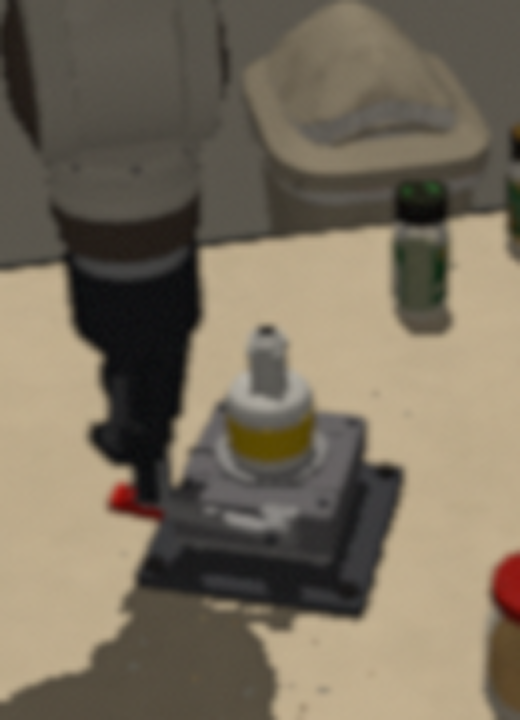

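The lever is nearly level, with the fingertips on the pad at about (150,500). I'll finish the push.

```bash
python3 -m pendant '[{"offset":[0.03,-0.02,0.05],"rot":[0,0,0],"grip":1},{"offset":[0,0,0.05],"rot":[0,0,0],"grip":1},{"offset":[0,0,0.03],"rot":[0,0,0],"grip":1},{"offset":[0,0,0.02],"rot":[0,0,0],"grip":1},{"offset":[0,0,0],"rot":[0,0,0],"grip":1}]'
```

```text
t: 4.8
ee_pos: [0.4522, 0.0388, 0.0733]
orientation: [-3.141, -0.0, 2.707]
wrist_force: [-2.4, 0.4, 3.3]
width: 0.003
```

```bash
python3 -m pendant '[{"offset":[0,0,0.03],"rot":[0,0,0],"grip":1},{"offset":[0,0,0.03],"rot":[0,0,0],"grip":1},{"offset":[0,0,0],"rot":[0,0,0],"grip":1},{"offset":[0,0,0],"rot":[0,0,0],"grip":1}]'
python3 - <<'E'
from h import *
f,K,P=cam("side");crop(f,200,330,120,300,4,"side4c")
E
```

```text
t: 5.2
ee_pos: [0.4524, 0.0388, 0.0695]
orientation: [3.141, 0.0, 2.707]
wrist_force: [-6.0, 1.0, 11.4]
width: 0.0
```

View pics/side4c.png

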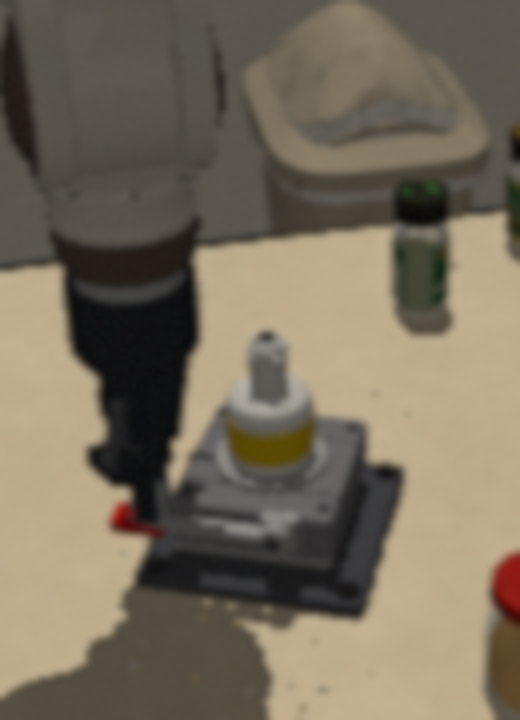

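The lever looks nearly level, but the rim dropped from (266,332) to (266,338). The 11 N is therefore partly on the block edge rather than only on the pad. I'll lift, shift outward to the middle of the pad, and press again.

```bash
python3 -m pendant '[{"offset":[0,0,-0.25],"rot":[0,0,0],"grip":1},{"offset":[0.15,-0.07,-0.15],"rot":[0,0,0],"grip":1},{"offset":[0,0,0],"rot":[0,0,0],"grip":1}]'
python3 - <<'E'
from h import *
f,K,P=cam("side");crop(f,220,300,190,280,8,"side5c")
for th in (0,.1,.2,.3):
    p=[np.array(S(.02-r*np.cos(th)+.006*np.sin(th),-.072,.06+r*np.sin(th)+.006*np.cos(th))) for r in (.086,.104)]
    print(th,[(proj(K,P,q)-[220,190])*8 for q in p])
f,K,P=cam("wrist");cv2.imwrite("pics/w5.png",f)
for th in (0,.1,.2,.3):
    p=[np.array(S(.02-r*np.cos(th)+.006*np.sin(th),-.072,.06+r*np.sin(th)+.006*np.cos(th))) for r in (.086,.104)]
    print(th,[(proj(K,P,q)) for q in p])
E
```

```text
t: 5.55
ee_pos: [0.4394, 0.0387, 0.102]
orientation: [3.141, 0.002, 2.707]
wrist_force: [0.9, -0.1, 0.2]
width: -0.002
0 [array([111.9971, 449.5983]), array([ 56.2088, 442.3067])]
0.1 [array([112.919 , 427.9395]), array([ 56.5918, 416.0687])]
0.2 [array([116.5569, 406.7845]), array([ 60.2423, 390.3504])]
0.3 [array([122.9168, 386.3502]), array([ 67.1852, 365.4147])]
0 [array([294.3382, 257.354 ]), array([294.9035, 227.1353])]
0.1 [array([295.0974, 265.7515]), array([295.8968, 235.8061])]
0.2 [array([295.8811, 276.2763]), array([296.9476, 247.3271])]
0.3 [array([296.6778, 289.0232]), array([298.0442, 261.9635])]
```

View pics/side5c.png

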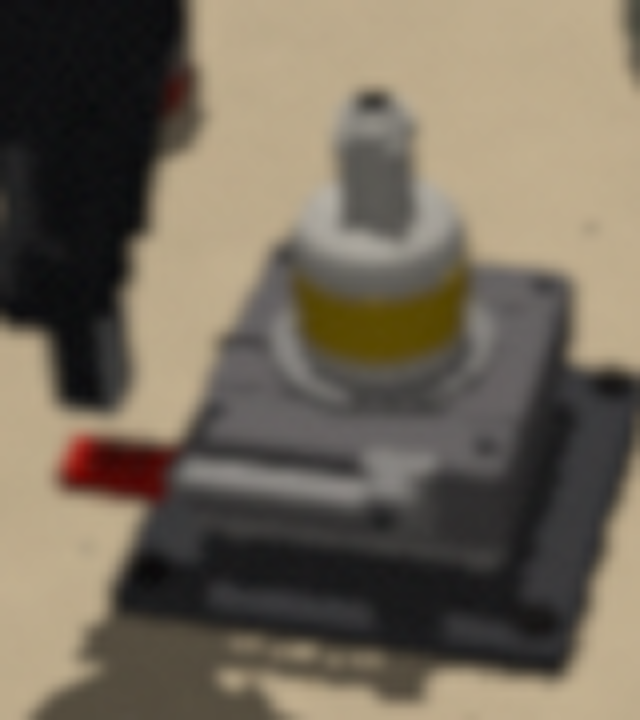

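View pics/w5.png

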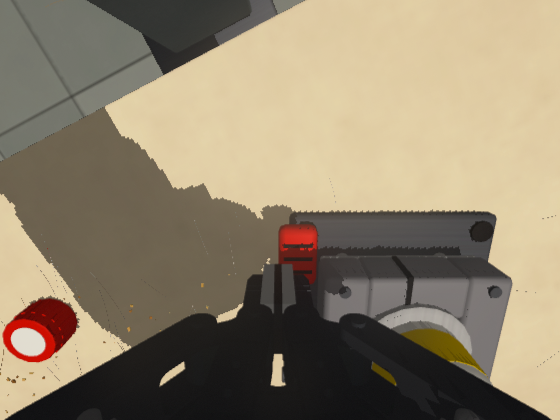

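The lever now looks essentially level: the pad top edge is at about (80,435) to (180,455), against (56,442) and (112,450) predicted for 0 rad. I'll press once more at the pad's middle, off the block, to make sure.

```bash
python3 -m pendant '[{"offset":[0,0,0.2],"rot":[0,0,0],"grip":1},{"offset":[0,0,0.12],"rot":[0,0,0],"grip":1},{"offset":[0,0,0.05],"rot":[0,0,0],"grip":1},{"offset":[0,0,0.02],"rot":[0,0,0],"grip":1},{"offset":[0,0,0],"rot":[0,0,0],"grip":1}]'
```

```text
t: 6.15
ee_pos: [0.4391, 0.0388, 0.0696]
orientation: [-3.141, -0.0, 2.707]
wrist_force: [-4.3, -0.2, 10.7]
width: -0.001
```

Contact is firm at the pad (10.7 N, clear of the block). Next I'll go over to the cap while opening the gripper.

```bash
python3 - <<'E'
from h import *
go(.42,-.165,.20,YS+np.pi)
E
```

```text
t 6.15 pos [0.4391 0.0388 0.0696] rpy [-3.1415 -0.0004  2.7073] F [-4.3221 -0.24   10.6611] w -0.0007674561809810588
delta units [-0.8547 -2.4113 -1.6298] [-0.0007 -0.0024  0.005 ]
```

```bash
python3 -m pendant '[{"offset":[0,0,-0.3],"rot":[0,0,0],"grip":1},{"offset":[0,-0.1,-0.4],"rot":[0,0,0],"grip":0},{"offset":[-0.1,-0.3,-0.4],"rot":[0,0,0],"grip":-1},{"offset":[-0.15,-0.4,-0.4],"rot":[0,0,0],"grip":-1},{"offset":[-0.15,-0.4,-0.13],"rot":[0,0,0],"grip":-1},{"offset":[-0.15,-0.4,0],"rot":[0,0,0],"grip":-1},{"offset":[-0.15,-0.4,0],"rot":[0,0,0],"grip":-1},{"offset":[-0.15,-0.4,0],"rot":[0,0,0],"grip":-1},{"offset":[0,0,0],"rot":[0,0,0],"grip":-1},{"offset":[0,0,0],"rot":[0,0,0],"grip":-1}]'
python3 - <<'E'
from h import *
f,K,P=cam("wrist");cv2.imwrite("pics/w6.png",f)
f,K,P=cam("side");crop(f,220,300,190,280,8,"side6c")
E
```

```text
t: 7.15
ee_pos: [0.4199, -0.1645, 0.1991]
orientation: [3.141, -0.001, 2.705]
wrist_force: [0.2, -0.1, 0.9]
width: 1.0
```

View pics/w6.png

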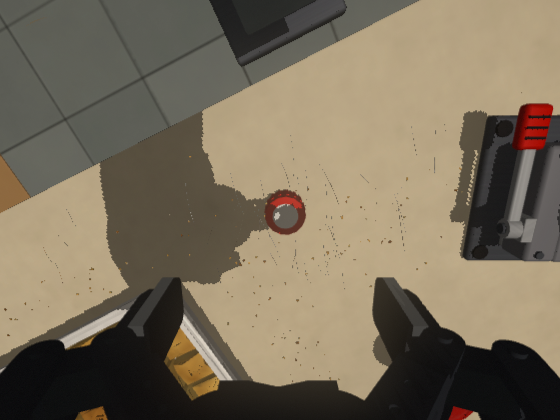

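View pics/side6c.png

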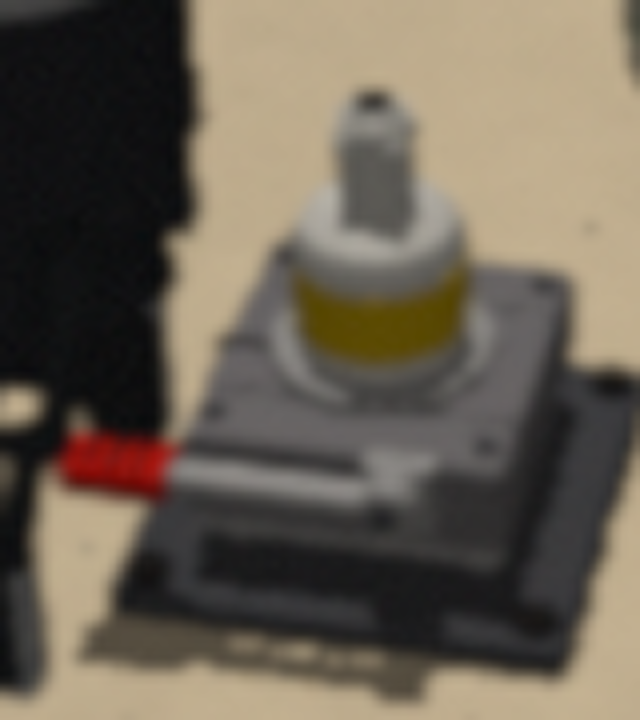

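The lever lies level, with the pad at (115,465) unchanged. The wrist view shows the cap disc at about (286,216).

```bash
python3 - <<'E'
from h import *
f,K,P=cam("wrist");crop(f,250,330,170,250,8,"w7")
print(atz(K,P,(286.5,216.5),.03)); go(.4366,-.1655,.1,YS+np.pi)
E
```

```text
[ 0.4401 -0.1628  0.03  ]
t 7.3 pos [ 0.4201 -0.1633  0.1996] rpy [ 3.1415 -0.0004  2.7082] F [ 0.5676  0.8387 -1.0405] w 0.9988805896482205
delta units [-0.1987  0.0616  1.2445] [ 0.0005 -0.003   0.011 ]
```

View pics/w7.png

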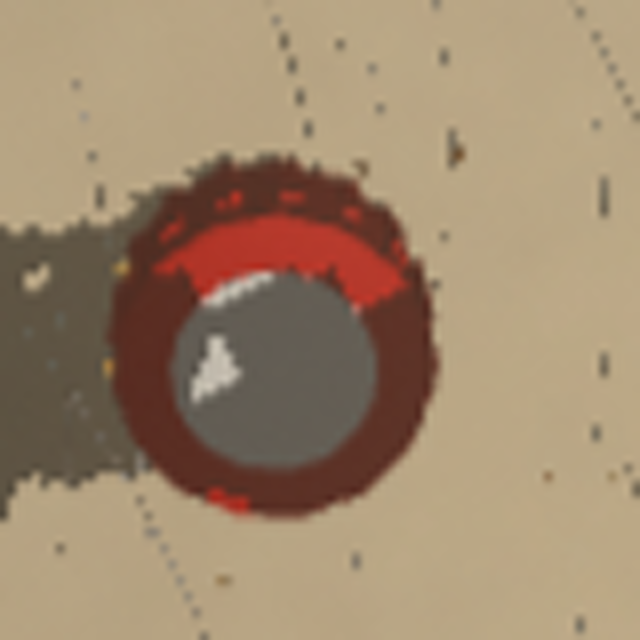

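```bash
python3 -m pendant '[{"offset":[-0.1,0.03,0.4],"rot":[0,0,0],"grip":-1},{"offset":[-0.1,0.03,0.4],"rot":[0,0,0],"grip":-1},{"offset":[-0.02,0.02,0.4],"rot":[0,0,0],"grip":-1},{"offset":[0,0,0],"rot":[0,0,0],"grip":-1}]'
python3 - <<'E'
from h import *
f,K,P=cam("wrist");cv2.imwrite("pics/w8.png",f)
go(.438,-.165,.015)
np.savez("/tmp/w8.npz",K=K,P=P)
E
```

```text
t: 7.7
ee_pos: [0.437, -0.1639, 0.0999]
orientation: [-3.141, -0.006, 2.709]
wrist_force: [-1.2, 0.0, -1.0]
width: 1.001
t 7.75 pos [ 0.4378 -0.1644  0.1026] rpy [-3.1414 -0.0035  2.7089] F [-0.0573  1.6365 -0.3039] w 0.9975438629862846
delta units [-0.0097 -0.0059  1.0945]
```

View pics/w8.png

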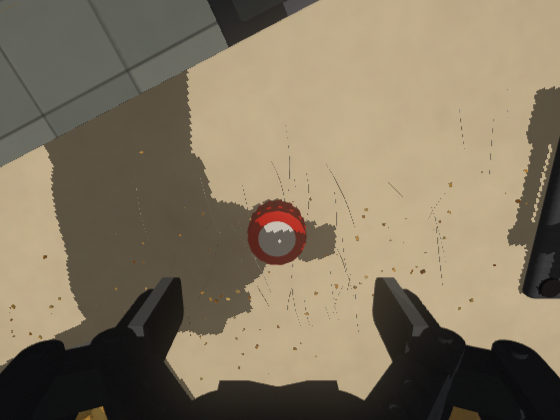

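The cap disc is at (277,239), centred between the jaws, whose midline is at about 278.

```bash
python3 - <<'E'
from h import *
d=np.load("/tmp/w8.npz"); p=atz(d["K"],d["P"],(277.2,238.7),.03);print(p)
go(p[0],p[1],.015,YS+np.pi)
E
```

```text
[ 0.4387 -0.1647  0.03  ]
t 7.75 pos [ 0.4378 -0.1644  0.1026] rpy [-3.1414 -0.0035  2.7089] F [-0.0573  1.6365 -0.3039] w 0.9975438629862846
delta units [-0.0161  0.0017  1.0944] [-0.0014 -0.0234  0.0155]
```

```bash
python3 -m pendant '[{"offset":[-0.01,0,0.35],"rot":[0,-0.02,0],"grip":-1},{"offset":[0,0,0.35],"rot":[0,0,0],"grip":-1},{"offset":[0,0,0.25],"rot":[0,0,0],"grip":-1},{"offset":[0,0,0.1],"rot":[0,0,0],"grip":-1},{"offset":[0,0,0.03],"rot":[0,0,0],"grip":-1},{"offset":[0,0,0],"rot":[0,0,0],"grip":0},{"offset":[0,0,0],"rot":[0,0,0],"grip":1},{"offset":[0,0,0],"rot":[0,0,0],"grip":1},{"offset":[0,0,0],"rot":[0,0,0],"grip":1},{"offset":[0,0,0],"rot":[0,0,0],"grip":1},{"offset":[0,0,0],"rot":[0,0,0],"grip":1}]' 40
python3 - <<'E'
from h import *
f,K,P=cam("wrist");cv2.imwrite("pics/w9.png",f)
go(.438,-.165,.015)
np.savez("/tmp/w9.npz",K=K,P=P)
E
```

```text
t: 8.85
ee_pos: [0.4402, -0.1663, 0.0185]
orientation: [3.142, 0.005, 2.707]
wrist_force: [-0.1, -0.1, 5.3]
width: 0.449
t 8.9 pos [ 0.4402 -0.1663  0.0185] rpy [3.1415 0.0047 2.7072] F [-0.7842  0.5125  5.1964] w 0.45863466376893286
delta units [0.032  0.0036 0.0442]
```

View pics/w9.png

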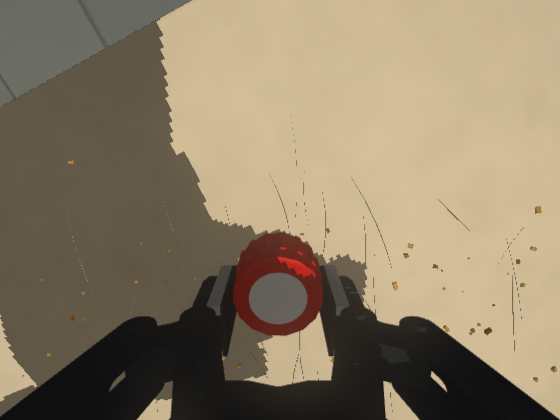

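The cap is gripped (opening about 39 mm, disc at (278,298)). Now I'll work out the cap's offset in the tool, lift it, and view the neck from beside.

```bash
python3 - <<'E'
from h import *
d=np.load("/tmp/w9.npz"); p=atz(d["K"],d["P"],(278.2,298.5),.03);print("cap",p)
s=manip.get_state();print("cap in tool",R.from_euler('xyz',s["orientation"]).inv().apply(p-s["ee_pos"]))
go(*S(.06,0,.235),YS+np.pi)
E
```

```text
cap [ 0.4386 -0.165   0.03  ]
cap in tool [ 0.002   0.0005 -0.0115]
t 8.9 pos [ 0.4402 -0.1663  0.0185] rpy [3.1415 0.0047 2.7072] F [-0.7842  0.5125  5.1964] w 0.45863466376893286
delta units [-0.5045  3.3431 -2.7031] [0.0004 0.0317 0.0043]
```

```bash
python3 -m pendant '[{"offset":[0,0,-0.15],"rot":[0,0.03,0],"grip":1},{"offset":[0,0,-0.35],"rot":[0,0,0],"grip":1},{"offset":[0,0,-0.5],"rot":[0,0,0],"grip":1},{"offset":[0,0.1,-0.5],"rot":[0,0,0],"grip":1},{"offset":[-0.05,0.25,-0.5],"rot":[0,0,0],"grip":1},{"offset":[-0.05,0.35,-0.4],"rot":[0,0,0],"grip":1},{"offset":[-0.1,0.45,-0.25],"rot":[0,0,0],"grip":1},{"offset":[-0.1,0.5,-0.05],"rot":[0,0,0],"grip":1},{"offset":[-0.1,0.5,0],"rot":[0,0,0],"grip":1},{"offset":[-0.1,0.5,0],"rot":[0,0,0],"grip":1},{"offset":[0,0.4,0],"rot":[0,0,0],"grip":1},{"offset":[0,0.29,0],"rot":[0,0,0],"grip":1},{"offset":[0,0,0],"rot":[0,0,0],"grip":1},{"offset":[0,0,0],"rot":[0,0,0],"grip":1}]' 70
python3 - <<'E'
from h import *
f,K,P=cam("wrist");cv2.imwrite("pics/w10.png",f)
go(*S(.0,0,.235),YS+np.pi)
np.savez("/tmp/w10.npz",K=K,P=P)
f,K,P=cam("side");crop(f,220,320,150,270,6,"side10c")
E
```

```text
t: 10.3
ee_pos: [0.5884, 0.0596, 0.2336]
orientation: [-3.141, -0.002, 2.708]
wrist_force: [1.2, -0.0, -0.6]
width: 0.444
t 10.35 pos [0.5883 0.059  0.2338] rpy [-3.1414 -0.0015  2.7073] F [-0.2848 -0.542  -0.383 ] w 0.4429436404708685
delta units [ 0.7522  0.0099 -0.0141] [-0.0016 -0.0098  0.0047]
```

View pics/w10.png

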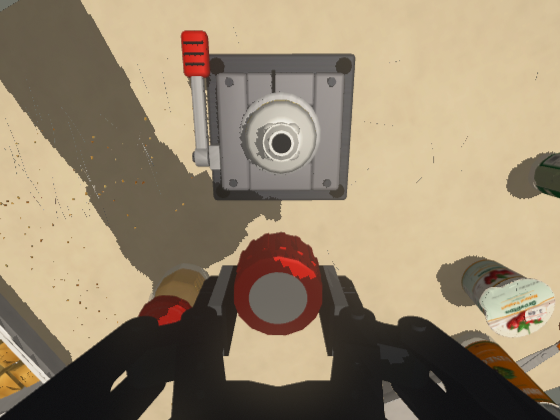

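View pics/side10c.png

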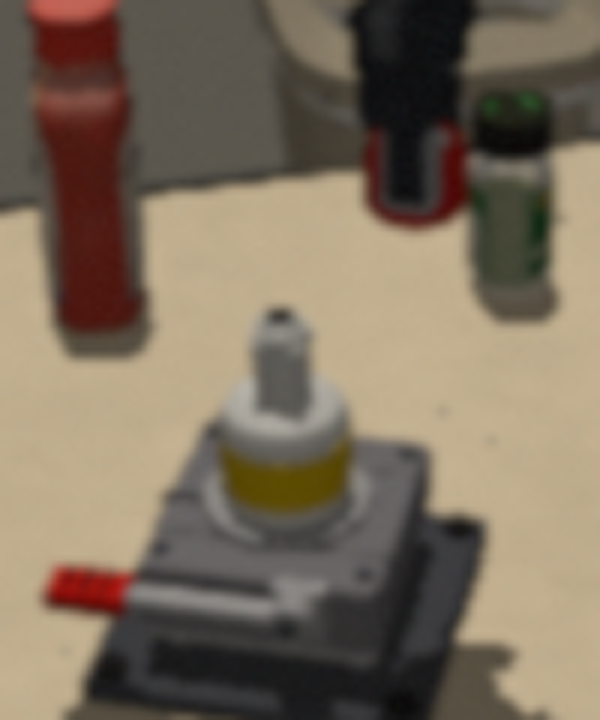

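```bash
python3 - <<'E'
from h import *
f=cv2.imread("pics/w10.png");crop(f,230,330,90,190,6,"w10c")
E
```

```text
(no output)
```

View pics/w10c.png

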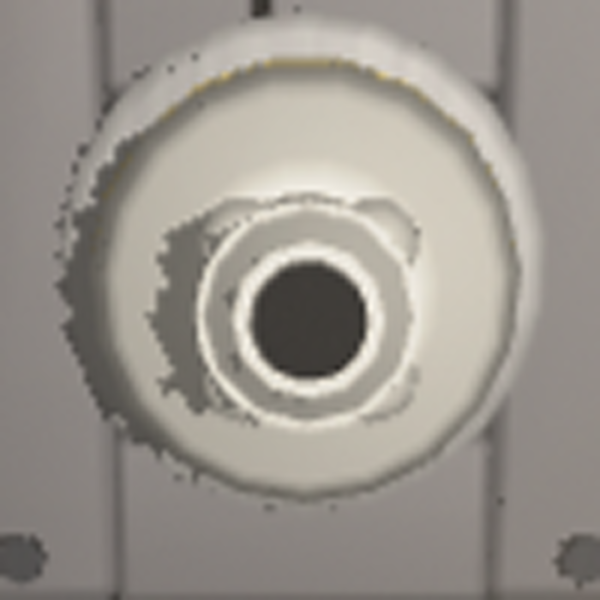

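The rim hole centre in the crop is (309,319), which is wrist pixel (281.1,142.8).

```bash
python3 - <<'E'
from h import *
d=np.load("/tmp/w10.npz"); K,P=d["K"],d["P"]; r=atz(K,P,(281.1,142.8),.157);print("rim",r)
s=manip.get_state();M=R.from_euler('xyz',s["orientation"])
d0=np.array([.002,.0005,0]); print("rim in tool",M.inv().apply(r-s["ee_pos"]),"cap disc px expected",proj(K,P,s["ee_pos"]+M.apply([.002,.0005,-.0115])))
for q in (r,np.array([.5343,.0851,.157])):
    t=q-M.apply(d0); go(t[0],t[1],.235,YS+np.pi)
E
```

```text
rim [0.5353 0.0868 0.157 ]
rim in tool [0.0598 0.0033 0.0769] cap disc px expected [275.9812 299.1646]
t 10.4 pos [0.5882 0.0586 0.2338] rpy [-3.1415 -0.0013  2.7066] F [-0.6444 -0.0926  0.2335] w 0.443912554862117
delta units [ 0.7235  0.0345 -0.0137] [-0.0007 -0.0085  0.    ]
t 10.4 pos [0.5882 0.0586 0.2338] rpy [-3.1415 -0.0013  2.7066] F [-0.6444 -0.0926  0.2335] w 0.443912554862117
delta units [ 0.7256  0.0099 -0.0137] [-0.0007 -0.0085  0.    ]
```

```bash
python3 -m pendant '[{"offset":[0.24,0.011,0],"rot":[0,0,0],"grip":1},{"offset":[0.24,0.011,0],"rot":[0,0,0],"grip":1},{"offset":[0.24,0.011,0.2],"rot":[0,0,0],"grip":1},{"offset":[0,0,0.22],"rot":[0,0,0],"grip":1},{"offset":[0,0,0],"rot":[0,0,0],"grip":1},{"offset":[0,0,0],"rot":[0,0,0],"grip":1}]'
python3 - <<'E'
from h import *
f,K,P=cam("side");crop(f,220,320,150,270,6,"side11c")
f,K,P=cam("top");crop(f,230,320,180,260,7,"top11c")
go(*S(0,0,.1635),YS+np.pi)
s=manip.get_state();M=R.from_euler('xyz',s["orientation"]); t=np.array([.5353,.0868,0])-M.apply([.002,.0005,0]);go(t[0],t[1],.1635)
E
```

```text
t: 11.0
ee_pos: [0.5372, 0.0853, 0.2005]
orientation: [3.141, -0.001, 2.706]
wrist_force: [-0.4, 0.0, -0.5]
width: 0.445
t 11.1 pos [0.5378 0.0855 0.2009] rpy [ 3.1409 -0.0003  2.7064] F [ 0.1642  0.208  -0.9085] w 0.44600500762954415
delta units [ 0.0402 -0.0263  0.4681] [ 0.0049 -0.0022 -0.0013]
t 11.1 pos [0.5378 0.0855 0.2009] rpy [ 3.1409 -0.0003  2.7064] F [ 0.1642  0.208  -0.9085] w 0.44600500762954415
delta units [ 0.0099 -0.0053  0.4681]
```

View pics/side11c.png

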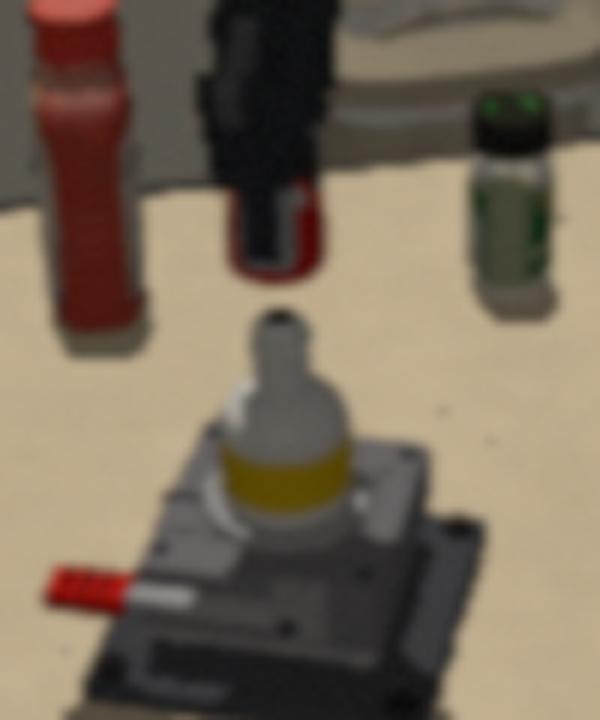

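View pics/top11c.png

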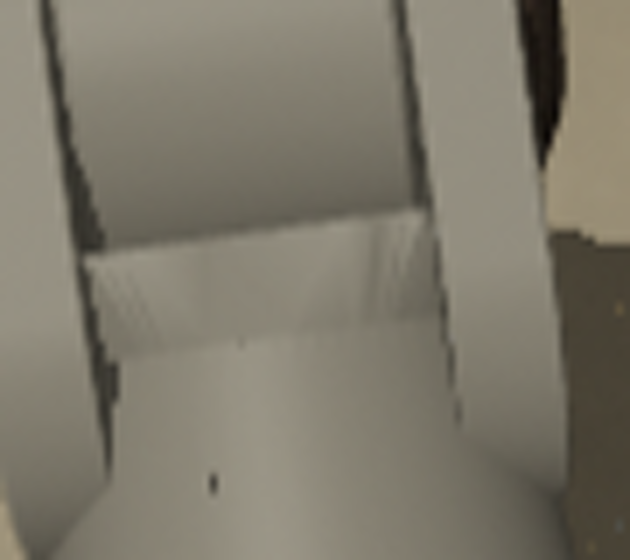

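In the side view the cap (x about 277) is over the neck (x about 280), within about 1 mm. I'll descend gently onto the beads.

```bash
python3 -m pendant '[{"offset":[0,0,0.12],"rot":[0,0,0],"grip":1},{"offset":[0,0,0.12],"rot":[0,0,0],"grip":1},{"offset":[0,0,0.08],"rot":[0,0,0],"grip":1},{"offset":[0,0,0.05],"rot":[0,0,0],"grip":1},{"offset":[0,0,0.04],"rot":[0,0,0],"grip":1},{"offset":[0,0,0.04],"rot":[0,0,0],"grip":1},{"offset":[0,0,0],"rot":[0,0,0],"grip":1}]'
```

```text
t: 11.8
ee_pos: [0.5373, 0.0859, 0.1638]
orientation: [-3.141, -0.001, 2.707]
wrist_force: [-1.3, -1.5, 2.1]
width: 0.446
```

Contact is right at the expected height (0.164). I'll push through.

```bash
python3 -m pendant '[{"offset":[0,0,0.025],"rot":[0,0,0],"grip":1},{"offset":[0,0,0.025],"rot":[0,0,0],"grip":1},{"offset":[0,0,0],"rot":[0,0,0],"grip":1}]'; python3 -m pendant '[{"offset":[0,0,0.025],"rot":[0,0,0],"grip":1},{"offset":[0,0,0],"rot":[0,0,0],"grip":1}]';python3 -m pendant '[{"offset":[0,0,0.025],"rot":[0,0,0],"grip":1},{"offset":[0,0,0],"rot":[0,0,0],"grip":1}]'
```

```text
t: 12.1
ee_pos: [0.5376, 0.086, 0.1607]
orientation: [3.141, -0.0, 2.707]
wrist_force: [-2.0, -1.3, 7.5]
width: 0.445
t: 12.3
ee_pos: [0.5378, 0.0861, 0.1592]
orientation: [3.14, 0.001, 2.707]
wrist_force: [-1.3, -1.4, 10.2]
width: 0.444
t: 12.5
ee_pos: [0.5373, 0.086, 0.1559]
orientation: [-3.142, -0.001, 2.707]
wrist_force: [0.9, -2.2, -4.7]
width: 0.441
```

It clicked: the force rose to 10 N and then dropped. Next I'll slide it home and build up to 12 N.

```bash
python3 -m pendant '[{"offset":[0,0,0.025],"rot":[0,0,0],"grip":1},{"offset":[0,0,0.02],"rot":[0,0,0],"grip":1},{"offset":[0,0,0],"rot":[0,0,0],"grip":1}]'; python3 -m pendant '[{"offset":[0,0,0.025],"rot":[0,0,0],"grip":1},{"offset":[0,0,0],"rot":[0,0,0],"grip":1}]';python3 -m pendant '[{"offset":[0,0,0.02],"rot":[0,0,0],"grip":1},{"offset":[0,0,0],"rot":[0,0,0],"grip":1}]'
```

```text
t: 12.8
ee_pos: [0.5373, 0.0862, 0.1523]
orientation: [3.141, -0.001, 2.707]
wrist_force: [-0.8, -1.0, 4.3]
width: 0.445
t: 13.0
ee_pos: [0.5374, 0.0862, 0.1508]
orientation: [3.141, -0.001, 2.707]
wrist_force: [-2.2, -1.3, 6.4]
width: 0.442
t: 13.2
ee_pos: [0.5374, 0.0862, 0.1497]
orientation: [3.141, -0.001, 2.707]
wrist_force: [-3.8, -0.8, 10.5]
width: 0.447
```

```bash
python3 -m pendant '[{"offset":[0,0,0.012],"rot":[0,0,0],"grip":1},{"offset":[0,0,0],"rot":[0,0,0],"grip":1},{"offset":[0,0,0],"rot":[0,0,0],"grip":1},{"offset":[0,0,0],"rot":[0,0,0],"grip":1}]'
python3 - <<'E'
from h import *
f,K,P=cam("side");crop(f,220,320,150,270,6,"side12c")
f,K,P=cam("wrist");cv2.imwrite("pics/w12.png",f)
F=[]
for i in range(6): cams.get_image("top");F.append(manip.get_state()["wrist_force"])
print(np.array(F))
go(*S(0,0,.1497),YS+np.pi)
E
```

```text
t: 13.6
ee_pos: [0.5374, 0.0862, 0.1491]
orientation: [3.141, -0.0, 2.707]
wrist_force: [-4.9, -1.9, 11.4]
width: 0.441
[[-4.8569 -0.9682 12.2196]
 [-3.7894 -1.1867 11.9246]
 [-4.8822 -1.5796 11.5182]
 [-4.6253 -0.9298 11.4005]
 [-5.2924 -2.0216 11.5457]
 [-5.0439 -0.9007 12.2227]]
t 14.0 pos [0.5374 0.0862 0.1491] rpy [ 3.1406 -0.0003  2.7073] F [-5.0439 -0.9007 12.2227] w 0.44647320308732263
delta units [ 0.0322 -0.0309 -0.0071] [ 0.0065 -0.0019  0.0049]
```

View pics/side12c.png

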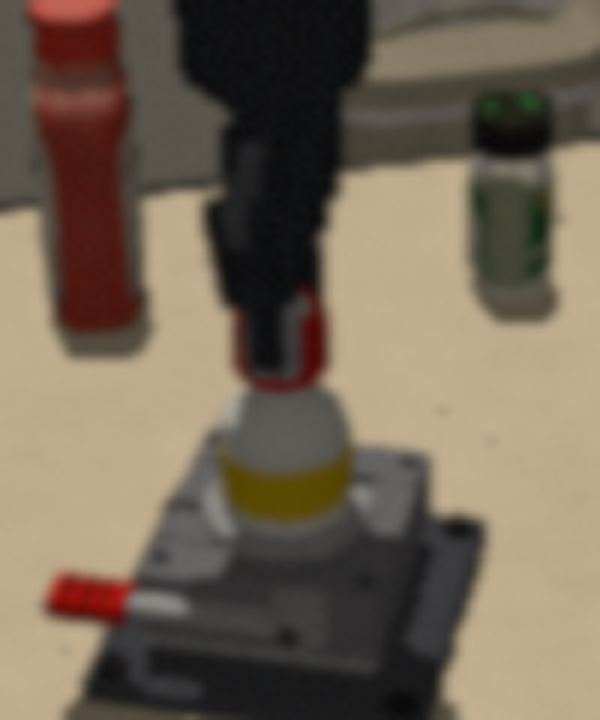

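View pics/w12.png

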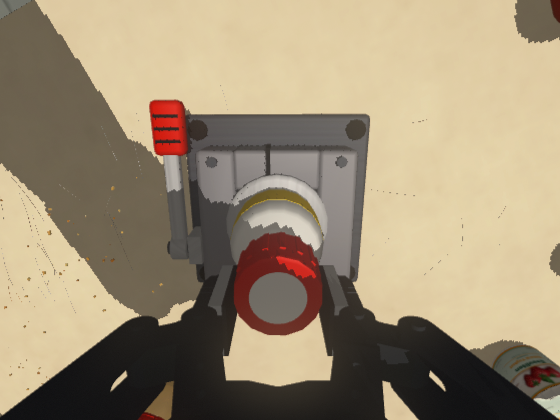

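The disc is still at (278,298), so the cap has not slipped in the grip. The TCP fell 14.7 mm from first contact, which fits 10 mm of cap travel plus about 4.4 mm of seat. The push is steady at about 12 N, the lever has moved down with the block and still looks level, and the hand touches only the cap, so I'm handing in.

```bash
python3 - <<'E'
from h import *
print(manip.job_done()); s=manip.get_state(); print(s["t"],s["ee_pos"],s["wrist_force"])
E
```

```text
the job is handed in; nothing more can be done
None
the job is handed in; nothing more can be done
```

I shut the clamp lever, snapped the red cap onto the bottle's neck, and handed the job in with the hand still pushing down at about 12 N. The hand-in gives no verdict, so these are my own last checks, at about 14 s of the 51 s allowed.

- **Lever:** my first push rested partly on the block edge and pressed the seat in. I lifted, moved out to the middle of the pad and pressed again with about 11 N. In the last pictures the lever still looks level; I judged this by eye.
- **Click:** the force rose to about 10 N and then dropped. The hand came down 14.7 mm in all from first contact on the neck, which fits about 10 mm of cap travel plus about 4.4 mm of seat.
- **Final push:** the downward force held steady at 11.4–12.2 N. The cap had not slipped in the grip.
- **Touching nothing else:** by the measured heights, the fingertips are about 2 cm above the bottle's shoulder. I saw no contact with the stand.
- **Bystanders:** the sauce bottle and the spice jar look unmoved in the side view. I did not look at the jar again at the end, but the arm stayed well clear of it.

**Disagreements:** the wrist camera and the fixed cameras differed by about 2 mm on the neck's position, and I went by the wrist camera. About 5 N of sideways force stayed on the hand at the end, and I left it, because the neck holds the cap within about 1 mm.

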